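Swap the universal joint and drive insert, then shut the safety gate

TASK

The black universal joint and the tan phenolic drive insert are lying in each other's cradle: swap them, so that each lies flat and centred between the cheeks of the cradle the other one had, lengthwise along it (either way round), setting them down gently, never dropping them. Once both are in place, swing the clear safety gate fully shut. Leave the other things on the bench where they are.

Things in the scene. Friction and masses are not known exactly. Their poses are not given: they have to be found in the camera images.
- ujoint: black universal joint, 0.45 kg: two square-shouldered yokes linked by a cross; body 120 mm long (x), 40 mm wide and 40 mm high, plus an 18 mm square drive stub 19 mm long at its +x end. Origin: centre of the 120 mm body (20 mm above what it rests on, 45 mm above the bench in a cradle). Its middle has flat sides 40 mm apart to grip.
- insert: tan phenolic drive insert, 0.18 kg: square bar 110 mm long (x), 34 mm wide and 34 mm high, with a 22 mm square step 25 mm long at its +x end. Origin: centre of the 110 mm bar (17 mm above what it rests on, 42 mm above the bench in a cradle).
- cradle_a: fixed cradle, holds the universal joint at first, the insert at the end: base plate 140 x 80 x 10 mm with two grey saddles at x = +-42 mm (each 16 mm long, flat top 25 mm above the bench, a 14 mm high cheek each side, 50 mm between cheeks). Origin: middle of the plate's underside, on the bench; x along the part's length, z up. Between the saddles (68 mm) it is open for fingers down to the plate.
- cradle_b: fixed cradle, holds the insert at first, the universal joint at the end: base plate 140 x 80 x 10 mm with two grey saddles at x = +-42 mm (each 16 mm long, flat top 25 mm above the bench, a 14 mm high cheek each side, 50 mm between cheeks). Origin: middle of the plate's underside, on the bench; x along the part's length, z up. Between the saddles (68 mm) it is open for fingers down to the plate.
- pad: empty cork pad fixed to the bench, 100 mm (x) by 170 mm (y), 4 mm thick, where a part can be laid aside, along y. Origin: centre of its underside, on the bench.
- gate (a joint): angle of the clear polycarbonate gate about its upright hinge, rad: 0 is fully shut (hard stop), growing as it swings out to the left (+y), away from the cradles. It starts open, turns with light friction and stays where it is left.
- gate_grip (a point): centre of the black upright grip block on the gate's top edge near its free end, 190 mm from the hinge: 20 mm along the gate, 18 mm across, standing free from 133 to 183 mm above the bench; this point is at 168 mm. Axes: x along the gate to the hinge, y square to it on the outer side, z up. The gate is 217 mm wide, 10 mm thick, 15 to 133 mm above the bench.
- gate_hinge (a point): point on the gate's upright hinge axis (18 mm diameter post 192 mm tall), at the height of gate_grip; axes as gate_grip.
- collar: bystander: brass knurled collar, a ring 64 mm across and 30 mm high. Origin: centre of underside.
- spacer: bystander: white nylon spacer, a tube 56 mm across and 60 mm high. Origin: centre of underside.
- deep_socket: bystander: steel deep socket standing upright, 40 mm across, 70 mm high. Origin: centre of underside.
- torque_wrench: bystander: torque wrench lying along x, 405 mm long, 34 mm high. Origin: on the bench, 210 mm from its handle's end.
Things that resemble listed ones, but are neither listed nor needed, are in the scene too. Leave any purple look-alike of the cradle_b alone.

How it is judged (in metres and radians):
On the way, in this order (a step that is already met when the one before it is completed fails the run):
1. the universal joint and the drive insert lie released in each other's former cradle (x of ujoint in the frame of cradle_b between -0.015 and 0.015 m and y of ujoint in the frame of cradle_b between -0.012 and 0.012 m and z of ujoint in the frame of cradle_b between 0.041 and 0.049 m and angle between the x axis of ujoint and the x axis of cradle_b, either way round below 0.15 rad and contact force between the fingers and ujoint below 0.05 N and linear speed of each of ujoint, insert below 0.02 m/s and x of insert in the frame of cradle_a between -0.015 and 0.015 m and y of insert in the frame of cradle_a between -0.012 and 0.012 m and z of insert in the frame of cradle_a between 0.038 and 0.046 m and angle between the x axis of insert and the x axis of cradle_a, either way round below 0.15 rad and contact force between the fingers and insert below 0.05 N), for 0.2 s.
2. the gate is fully shut (value of joint gate below 0.05 rad), for 0.2 s.
At the end, for the whole second after the job is handed in: The universal joint lies in cradle_b and the drive insert in cradle_a: each centred within 15 mm lengthwise and 12 mm sideways, its centre within 4 mm of its seated height, its length within 0.15 rad of the cradle's (either way round), released and at rest; the gate is shut to within 0.05 rad (all of step 1 and value of joint gate below 0.05 rad); the robot touches nothing.
It fails at once if the universal joint is let go in mid-air (its centre higher than 65 mm above the bench, about 20 mm above its seat, with no finger on it) (height (world z) of ujoint above 0.065 m and contact force between the fingers and ujoint below 0.001 N).
It fails at once if the drive insert is let go in mid-air (its centre higher than 65 mm above the bench, about 20 mm above its seat, with no finger on it) (height (world z) of insert above 0.065 m and contact force between the fingers and insert below 0.001 N).
It fails at once if the collar, spacer, deep socket or torque wrench is moved more than 30 mm (distance of any of collar, spacer, deep_socket, torque_wrench from where it was at the start of the episode above 0.03 m).
It also fails if it takes over 72 s, if anything falls off the work surface, if the arm or the gripper's body presses on something with over 40 N, if the wrist force passes 120 N, or if a joint passes its speed limit or range.

ROBOT

A 6-joint arm with a two-finger parallel gripper is mounted at the origin on the work surface. World frame = base frame: x ahead of the robot, y to its left, z up, the work surface at z = 0. Lengths are in m, angles in degrees, forces in N, time in s.
With the tool pointing down it reaches from about 0.375 to 0.9 m from the base axis. Payload 3.1 kg.
Tool frame: the origin (TCP) lies at the very end of the fingers, on their centre line; the grasp point (between the pads) lies 19 mm behind it; z points along the fingers, y is the line along which they close (so a half turn about z gives the same grasp; the last joint's range is limited). The gripper opens to 87 mm and grips with 3 to 60 N. Pads are 19 mm wide; open, the fingers measure 117 mm over their backs; the gripper's body (75 mm by 190 mm) begins 51 mm behind the grasp point.
Start: joints at [-80.587, 30.224, 82.088, -0, 67.689, -10.227], TCP at [0.21, -0.589, 0.223] pointing down, gripper open.
Joint ranges: [-176.69, 176.69], [-43.24, 126.21], [12.49, 139.97], [-82, 262], [0, 151.66], [-163.58, 163.58]. Speed limits (degrees/s): [159.86, 159.86, 180, 180, 180, 180].

INTERFACE

Orientations are given as a 3x3 rotation matrix whose columns are the frame's x, y, z axes.
In Python, from rig import bot gives the robot as it stands.
- The arm moves only by the tool move_arm, never from a script. Its argument "increments" is a list of rows, each an object with "xyz": the shift along the tool's x, y, z in mm, a list of three; "roll": the turn about the tool's z in rad; "grip": the opening in per cent of the stroke, from 0 (shut) to 100 (fully open). A call has 1 to 5 rows; each row shifts and turns the commanded pose from where the row before left it, along the tool's axes as they then stand; what a row does not reach is not made up. A row lasts 1/12 s, in which the tool goes at most 41.7 mm and 7.16 degrees, less where a joint would pass 70% of its speed; a pose out of reach is approached as far as the arm can. A call is refused whole if a number of a shift passes 41.7 or a number of a turn 0.125, either way. A call with a gripper value outside its range is refused whole. The fingers move at their own pace and stop on an object; the grip force is fixed at half the most. Time passes only in rows, so rows that do not move let the fingers close. It gives the time, the measured TCP pose, the force, the opening and the grip force at its end, in the units of the state.
- bot.read_state(): the state, without advancing time (a new reading comes with each control period).
- bot.capture(name): name is "side" or "top" or "wrist"; returns (picture, depth): 420x560x3 uint8, red, green, blue; 420x560 float32, m along the optical axis (not along the pixel's ray), 0 where there is no reading.
- bot.camera_model(name): a dict with "intrinsics" (3x3 intrinsics, pixels), "D" ([k1, k2, p1, p2, k3] as OpenCV has them; the pictures are not rectified), "rvec" (rotation vector, rad) and "tvec" (3), from world to camera coordinates, as OpenCV has them; the wrist camera has in their place "tool_from_camera" (4x4, takes a point from camera to tool coordinates, whose origin is the TCP and whose axes are the flange's). Camera axes: x right, y down, z forward; pixel columns grow to the right and rows downward; lengths in m; the calibration is good to about 2 mm. A picture is of the moment at which its call begins: read the wrist's pose just before it. camera_model takes no time and is no camera call.
- bot.hand_in(): hands the job in; it is judged then, once.
Trained networks look in the newest picture that a camera, given by its name, has taken for a name from the list of things; names that differ only in an ending like _2 or _b are one class to them, and where a whole thing is asked for, a point or a joint stands for the part that bears it (a point fixed in the world has none). Each returns a list of dicts, best first, with "conf" (0 to 1); they miss things now and then, are a little off and sometimes report something else, mostly with a low value. They report only what shows in the picture. A call takes as long as a camera call. They do not tell look-alikes from the thing itself.
- bot.spot_in(label, camera): "at" ([x, y, z] in m, in the coordinates of the camera as it stood for that picture, good to about 4 mm: the middle of the surface that is visible of it).
- bot.trace(label, camera): "mask" (420x560 bool, what is visible of it).
The state is a dict: "time_s": time; "joint_positions": joint angles; "qvel": joint speeds; "tau": joint torques, N m; "position": TCP position; "tcp_rot": TCP orientation; "force": force on the tool from outside, world axes, zero at the start; "moment": the same for the moment, N m; "opening": opening from 0.0 (shut) to 1.0 (fully open); "grasp_force": force on a finger pad.
Only numpy, scipy, OpenCV 4.12 (cv2) and the standard library are available. Lean on these libraries where they do the work, as an engineer would, in place of code of your own. Each camera call takes 0.05 s, during which the arm holds its last target. There are 200 camera calls.

## Working session

There is one attempt and no reset: what is moved stays moved. The work goes in short steps, Python scripts to look and compute and a tool call to move; the robot and the scene stay as the last step left them, time stands still between calls to the robot, and variables do not carry over. Pictures are saved under pics/ and viewed, at most 10 in all, crops included, and the job is handed in when it is done.

Besides the shell and the picture viewer there is one more tool, called by a JSON object that holds its "name" and its "arguments". move_arm: Moves the arm, as the interface text tells. Its arguments: {"type":"object","properties":{"increments":{"type":"array"}},"required":["increments"]}

```bash
ls; mkdir -p pics
cat > h.py <<'E'
import numpy as np, cv2
from rig import bot
def cap(c):
    s=bot.read_state(); im,d=bot.capture(c); m=bot.camera_model(c)
    if 'rvec' in m:
        T=np.eye(4); T[:3,:3]=cv2.Rodrigues(np.array(m['rvec'],float))[0]; T[:3,3]=np.ravel(m['tvec']); W=np.linalg.inv(T)
    else:
        P=np.eye(4); P[:3,:3]=s['tcp_rot']; P[:3,3]=s['position']; W=P@np.array(m['tool_from_camera'])
    return im,d,W,np.array(m['intrinsics'],float),np.array(m['D'],float)
def cloud(d,W,K,D,mask):
    v,u=np.nonzero(mask&(d>0)); z=d[v,u]
    n=cv2.undistortPoints(np.stack([u,v],1).astype(np.float64)[:,None],K,D)[:,0]
    p=np.c_[n*z[:,None],z]; return p@W[:3,:3].T+W[:3,3]
def pix(pt,W,K,D):
    T=np.linalg.inv(W); return cv2.projectPoints(np.array(pt,float).reshape(-1,3),cv2.Rodrigues(T[:3,:3])[0],T[:3,3],K,D)[0][:,0]
E
python3 - <<'E'
from h import *
print(bot.read_state())
for c in ('top','side'):
    im,d,W,K,D=cap(c); cv2.imwrite(f'pics/{c}0.png',im[:,:,::-1]); print(c,W[:3,3])
    for l in ['ujoint','insert','cradle_a','pad','gate','gate_grip','gate_hinge','collar','spacer','deep_socket','torque_wrench']:
        r=bot.spot_in(l,c)
        print(c,l,[(round(x['conf'],2),np.round(W[:3,:3]@np.array(x['at'])+W[:3,3],3).tolist()) for x in r[:5]])
E
```

```text
pics
{'time_s': 0.0, 'joint_positions': array([-8.05845486e+01,  3.02767632e+01,  8.21564400e+01,  2.97829344e-04,
        6.76885316e+01, -1.02262084e+01]), 'qvel': array([-0.03072387, -0.04275109, -0.03635611,  0.06226655,  0.17233587,
        0.03885624]), 'tau': array([ 1.49333155e-04, -4.40036881e+01, -1.76591080e+01,  6.34523551e-02,
        5.81700832e-02, -1.53030060e-04]), 'position': array([ 0.2100046 , -0.5878891 ,  0.22159495]), 'tcp_rot': array([[ 9.41814027e-01,  3.36134231e-01, -3.42835104e-04],
       [ 3.36134189e-01, -9.41811770e-01,  2.09683462e-03],
       [ 3.81931756e-04, -2.09006686e-03, -9.99997743e-01]]), 'force': array([ 0.8181225 , -0.06207023,  0.47010344]), 'moment': array([-0.02495736, -0.04393328, -0.00365727]), 'grasp_force': 0.0, 'opening': 1.0047542156225915}
top [ 0.19868296 -0.02775729  1.36156509]
top ujoint [(0.6, [0.568, -0.251, 0.06])]
top insert [(0.96, [0.517, -0.07, 0.06])]
top cradle_a [(0.95, [0.208, 0.28, 0.013]), (0.91, [0.506, -0.062, 0.009]), (0.8, [0.555, -0.232, 0.008]), (0.74, [0.415, -0.271, 0.014]), (0.7, [0.195, -0.423, 0.012])]

[... 382 characters left out ...]
rench [(0.87, [0.492, 0.449, 0.023])]
side [0.27616474 0.91681324 0.80257643]
side ujoint [(0.67, [0.57, -0.236, 0.055]), (0.67, [0.411, 0.254, 0.004])]
side insert [(0.96, [0.52, -0.064, 0.052])]
side cradle_a [(0.95, [0.513, -0.049, 0.008]), (0.84, [0.212, 0.29, 0.015]), (0.71, [0.377, -0.267, 0.013]), (0.46, [0.282, -0.39, 0.01])]
side pad []
side gate [(0.85, [0.605, 0.283, 0.132])]
side gate_grip [(0.65, [0.608, 0.283, 0.13]), (0.45, [0.688, 0.003, 0.048])]
side gate_hinge [(0.87, [0.61, 0.281, 0.131])]
side collar [(0.57, [0.54, -0.434, 0.025])]
side spacer [(0.95, [0.69, 0.003, 0.05])]
side deep_socket [(0.71, [0.708, -0.174, 0.049])]
side torque_wrench [(0.63, [0.495, 0.455, 0.018])]
```

View pics/top0.png

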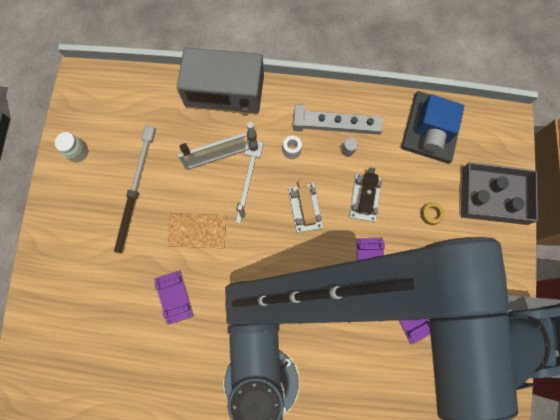

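View pics/side0.png

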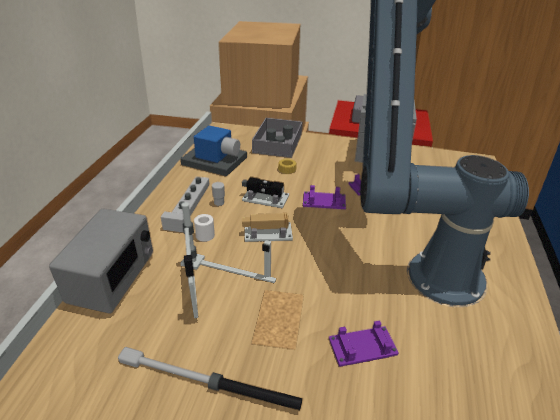

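The top view shows the insert in its grey cradle at pixel (305,205) and the ujoint in the other at (367,193). The gate is open, with its hinge at (252,138), its grip at (185,150) and its stop arm ending at (240,215). The pad is at (197,230). The cradle look-alikes are purple.

```bash
cat > m.py <<'E'
from h import *
def rect(P):
    (c,s,a)=cv2.minAreaRect(P[:,:2].astype(np.float32)); 
    if s[0]<s[1]: s=s[::-1]; a+=90
    a=(a+90)%180-90
    return np.round(c,4).tolist(),np.round(s,4).tolist(),round(float(a),1)
E
python3 - <<'E'
from m import *
for c in ('top','side'):
    im,d,W,K,D=cap(c); full=np.ones(d.shape,bool)
    v,u=np.nonzero(d>0); P=cloud(d,W,K,D,full); C=im[v,u].astype(int)
    hsv=cv2.cvtColor(im,cv2.COLOR_RGB2HSV)[v,u].astype(int)
    def box(x0,x1,y0,y1,z0,z1): return (P[:,0]>x0)&(P[:,0]<x1)&(P[:,1]>y0)&(P[:,1]<y1)&(P[:,2]>z0)&(P[:,2]<z1)
    print(c,'bench z',np.median(P[box(.35,.45,-.2,0,-.02,.02)][:,2]))
    for n,b in dict(insert=(.42,.62,-.13,.0,.045,.08),ujoint=(.46,.66,-.32,-.17,.045,.085),gate_top=(.5,.8,.05,.4,.11,.145),grip=(.5,.8,.15,.4,.15,.2),post=(.5,.75,.03,.2,.15,.22),stop=(.4,.72,.03,.2,.02,.1)).items():
        k=box(*b)
        if k.sum()>4: print(n,k.sum(),rect(P[k]),'z',np.round(np.percentile(P[k][:,2],[5,50,95]),3))
    for l in('insert','ujoint'):
        r=bot.trace(l,c)
        for x in r[:1]:
            Q=cloud(d,W,K,D,x['mask']); Q=Q[Q[:,2]>.045]; print(l,x['conf'],rect(Q),np.round(np.percentile(Q[:,2],[5,50,95]),3))
    k=box(.3,.55,.1,.32,-.01,.012)&(hsv[:,1]>130)&(hsv[:,2]<200)
    q=np.zeros(d.shape,np.uint8); q[v[k],u[k]]=255; q=cv2.morphologyEx(q,cv2.MORPH_OPEN,np.ones((5,5)))
    Q=cloud(d,W,K,D,q>0); print('pad',rect(Q) if len(Q) else 0)
E
```

```text
top bench z 0.000979382648923055
insert 526 ([0.5224, -0.0609], [0.1374, 0.0614], 21.7) z [0.05  0.059 0.064]
ujoint 581 ([0.5787, -0.2515], [0.1395, 0.0471], -3.6) z [0.051 0.064 0.069]
gate_top 719 ([0.7161, 0.2079], [0.2243, 0.2117], -79.6) z [0.112 0.129 0.138]
grip 79 ([0.6079, 0.2756], [0.0201, 0.0199], 28.0) z [0.156 0.181 0.187]
post 70 ([0.6842, 0.1036], [0.0192, 0.0171], 48.4) z [0.154 0.189 0.195]
stop 380 ([0.5829, 0.1502], [0.2295, 0.1069], -3.7) z [0.025 0.057 0.095]
insert 0.74 ([0.5265, -0.0712], [0.1375, 0.0348], 17.0) [0.051 0.059 0.064]
ujoint 0.91 ([0.579, -0.2491], [0.1397, 0.0412], -5.3) [0.052 0.064 0.069]Traceback (most recent call last):
  File "<stdin>", line 17, in <module>
  File "h.py", line 12, in cloud
    n=cv2.undistortPoints(np.stack([u,v],1).astype(np.float64)[:,None],K,D)[:,0]
      ~~~~~~~~~~~~~~~~~~~^^^^^^^^^^^^^^^^^^^^^^^^^^^^^^^^^^^^^^^^^^^^^^^^^^
cv2.error: OpenCV(4.12.0) /io/opencv/modules/calib3d/src/undistort.dispatch.cpp:347: error: (-215:Assertion failed) CV_IS_MAT(_src) && CV_IS_MAT(_dst) && (_src->rows == 1 || _src->cols == 1) && (_dst->rows == 1 || _dst->cols == 1) && _src->cols + _src->rows - 1 == _dst->rows + _dst->cols - 1 && (CV_MAT_TYPE(_src->type) == CV_32FC2 || CV_MAT_TYPE(_src->type) == CV_64FC2) && (CV_MAT_TYPE(_dst->type) == CV_32FC2 || CV_MAT_TYPE(_dst->type) == CV_64FC2) in function 'cvUndistortPointsInternal'
```

{"name": "move_arm", "arguments": {"increments": [{"xyz":[36,-18,-4],"roll":0,"grip":100},{"xyz":[36,-18,-4],"roll":0,"grip":100},{"xyz":[36,-18,-4],"roll":0,"grip":100},{"xyz":[36,-18,-4],"roll":0,"grip":100},{"xyz":[36,-18,-4],"roll":0,"grip":100}]}}

```text
time_s: 1.77
position: [0.3503, -0.442, 0.2428]
tcp_rot: [[0.942, 0.335, 0.0], [0.335, -0.942, -0.0], [0.0, 0.0, -1.0]]
force: [1.2, 0.1, 1.0]
opening: 0.997
grasp_force: 0.0
```

{"name": "move_arm", "arguments": {"increments": [{"xyz":[36,-18,-4],"roll":0,"grip":100},{"xyz":[36,-18,-4],"roll":0,"grip":100},{"xyz":[36,-18,-4],"roll":0,"grip":100},{"xyz":[36,-18,-4],"roll":0,"grip":100},{"xyz":[36,-18,-4],"roll":0,"grip":100}]}}

```text
time_s: 2.18
position: [0.4898, -0.2964, 0.263]
tcp_rot: [[0.942, 0.336, 0.0], [0.336, -0.942, -0.0], [0.0, 0.0, -1.0]]
force: [0.1, 0.3, 0.5]
opening: 1.001
grasp_force: 0.0
```

{"name": "move_arm", "arguments": {"increments": [{"xyz":[0,0,0],"roll":0.107,"grip":100},{"xyz":[0,0,0],"roll":0.107,"grip":100},{"xyz":[0,0,0],"roll":0.107,"grip":100},{"xyz":[0,0,0],"roll":0.107,"grip":100},{"xyz":[0,0,0],"roll":0,"grip":100}]}}

```text
time_s: 2.6
position: [0.4888, -0.2978, 0.2626]
tcp_rot: [[0.996, -0.086, 0.0], [-0.086, -0.996, -0.0], [0.0, 0.0, -1.0]]
force: [0.0, 0.2, 0.4]
opening: 1.0
grasp_force: 0.0
```

Run:
```python
from m import *
im,d,W,K,D=cap('wrist'); cv2.imwrite('pics/w1.png',im[:,:,::-1]); np.savez('w1.npz',im=im,d=d,W=W,K=K,D=D)
print(np.round(bot.camera_model('wrist')['tool_from_camera'],3), W[:3,3])
for l in('insert','ujoint','cradle_a'):
    for x in bot.trace(l,'wrist')[:4]:
        Q=cloud(d,W,K,D,x['mask']); R=Q[Q[:,2]>.045]; print(l,round(x['conf'],2),rect(Q),rect(R) if len(R)>9 else 0,np.round(np.percentile(Q[:,2],[5,50,95]),3))
```

```text
[[-0.001 -0.965 -0.263  0.071]
 [ 1.    -0.001 -0.    -0.001]
 [ 0.    -0.263  0.965 -0.163]
 [ 0.     0.     0.     1.   ]] [ 0.56001908 -0.30331611  0.42547822]
insert 0.74 ([0.5246, -0.0529], [0.154, 0.0756], 15.7) ([0.5255, -0.072], [0.1354, 0.0363], 16.8) [0.034 0.059 0.061]
ujoint 0.88 ([0.5831, -0.2471], [0.1572, 0.0494], -5.4) ([0.5797, -0.2512], [0.137, 0.0401], -5.3) [0.042 0.065 0.067]
cradle_a 0.89 ([0.409, -0.2724], [0.2175, 0.0863], 8.3) 0 [0.009 0.011 0.039]
cradle_a 0.69 ([0.5149, -0.0613], [0.1423, 0.1054], 16.0) 0 [0.008 0.011 0.04 ]
cradle_a 0.64 ([0.5702, -0.2496], [0.1408, 0.0815], -3.7) 0 [0.009 0.011 0.04 ]
cradle_a 0.62 ([0.3482, -0.3526], [0.246, 0.0787], 22.4) 0 [0.007 0.012 0.039]
```

View pics/w1.png

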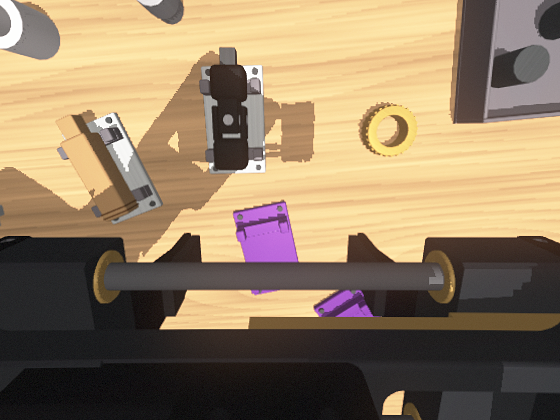

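The wrist picture shows the ujoint at pixel (228,115) with its stub pointing away, towards world +x. The insert is at (100,165) with its step pointing the same way, and both sit in grey cradles. Next I'll look from above the insert.

{"name": "move_arm", "arguments": {"increments": [{"xyz":[-8,-36,0],"roll":0,"grip":100},{"xyz":[-8,-36,0],"roll":0,"grip":100},{"xyz":[-8,-36,0],"roll":0,"grip":100},{"xyz":[-8,-36,0],"roll":0,"grip":100},{"xyz":[-8,-36,0],"roll":0,"grip":100}]}}

```text
time_s: 3.22
position: [0.4636, -0.114, 0.2626]
tcp_rot: [[0.996, -0.085, 0.0], [-0.085, -0.996, 0.0], [0.0, -0.0, -1.0]]
force: [1.0, -0.3, 0.4]
opening: 0.998
grasp_force: 0.0
```

{"name": "move_arm", "arguments": {"increments": [{"xyz":[-8,-36,0],"roll":0,"grip":100},{"xyz":[0,0,0],"roll":-0.095,"grip":100},{"xyz":[0,0,0],"roll":-0.095,"grip":100},{"xyz":[0,0,0],"roll":-0.095,"grip":100},{"xyz":[0,0,0],"roll":-0.095,"grip":100}]}}

```text
time_s: 3.63
position: [0.4592, -0.0785, 0.2628]
tcp_rot: [[0.955, 0.297, 0.0], [0.297, -0.955, -0.0], [0.0, 0.0, -1.0]]
force: [-0.5, 0.8, 0.9]
opening: 1.0
grasp_force: 0.0
```

```bash
cat >> m.py <<'E'
def load(f): z=np.load(f); return z['im'],z['d'],z['W'],z['K'],z['D']
def grey(im,d,W,K,D):
    v,u=np.nonzero(d>0); P=cloud(d,W,K,D,np.ones(d.shape,bool)); h=cv2.cvtColor(im,cv2.COLOR_RGB2HSV)[v,u]
    return P,h
E
python3 - <<'E'
from m import *
im,d,W,K,D=cap('wrist'); cv2.imwrite('pics/w2.png',im[:,:,::-1]); np.savez('w2.npz',im=im,d=d,W=W,K=K,D=D)
for x in bot.trace('insert','wrist')[:2]:
    Q=cloud(d,W,K,D,x['mask']);R=Q[Q[:,2]>.05]; print('insert',round(x['conf'],2),rect(Q),rect(R),np.median(R[:,2]))
for f in('w1.npz','w2.npz'):
    a=load(f); P,h=grey(*a)
    for n,c,yaw in(('a',(.570,-.250),-4.5),('b',(.513,-.073),16.8)):
        e=np.array([np.cos(np.radians(yaw)),np.sin(np.radians(yaw))]); r=P[:,:2]-c; lx=r@e; ly=r@np.array([-e[1],e[0]])
        near=(abs(lx)<.09)&(abs(ly)<.06)
        pl=near&(P[:,2]>.006)&(P[:,2]<.0135)&(h[:,1]<90)
        ck=near&(P[:,2]>.034)&(P[:,2]<.0425)&(abs(ly)>.022)&(abs(ly)<.04)
        if pl.sum()<300: continue
        print(f,n,'plate',pl.sum(),rect(P[pl]),'cheek',ck.sum(),rect(P[ck]) if ck.sum()>9 else '', [np.round([lx[ck&s].min(),lx[ck&s].max(),ly[ck&s].min(),ly[ck&s].max()],4).tolist() if (ck&s).sum()>5 else 0 for s in((lx>0)&(ly>0),(lx>0)&(ly<0),(lx<0)&(ly>0),(lx<0)&(ly<0))])
print(bot.read_state()['position'],bot.read_state()['tcp_rot'][:2,0])
E
```

```text
insert 0.67 ([0.5204, -0.0717], [0.1449, 0.035], 17.0) ([0.5253, -0.0711], [0.1352, 0.0332], 17.1) 0.05925544921622222
insert 0.52 ([0.5308, -0.4582], [0.0838, 0.0666], 31.7) ([0.0, 0.0], [0.0, 0.0], 0.0) nan
w1.npz a plate 2146 ([0.5686, -0.2504], [0.139, 0.08], -3.8) cheek 505 ([0.5689, -0.2503], [0.0994, 0.0734], -3.9) [[0.0321, 0.0481, 0.0247, 0.0368], [0.0331, 0.0489, -0.0366, -0.0252], [-0.0511, -0.0355, 0.0247, 0.0359], [-0.0504, -0.0347, -0.0373, -0.0265]]
w1.npz b plate 2102 ([0.5166, -0.0732], [0.14, 0.0811], 16.5) cheek 402 ([0.5168, -0.0723], [0.0999, 0.0762], 16.9) [[0.0386, 0.0534, 0.0276, 0.0362], [0.0378, 0.0538, -0.0385, -0.0258], [-0.0462, -0.0306, 0.0261, 0.0376], [-0.0456, -0.03, -0.0386, -0.0259]]
w2.npz a plate 2144 ([0.5682, -0.2488], [0.1386, 0.0799], -3.2) cheek 349 ([0.5683, -0.2506], [0.0985, 0.0746], -3.6) [[0.0316, 0.0472, 0.0254, 0.0373], [0.0326, 0.0471, -0.0374, -0.0328], [-0.0514, -0.036, 0.0241, 0.0358], [-0.0503, -0.035, -0.0375, -0.0309]]
w2.npz b plate 2445 ([0.5164, -0.0721], [0.1404, 0.08], 16.6) cheek 492 ([0.5169, -0.072], [0.0985, 0.074], 16.2) [[0.0383, 0.0536, 0.0251, 0.0364], [0.0387, 0.0528, -0.0372, -0.0256], [-0.0445, -0.0293, 0.0253, 0.0373], [-0.0455, -0.0298, -0.0368, -0.0247]]
[ 0.45922282 -0.07875665  0.26267876] [0.95653596 0.29161432]
  return _methods._mean(a, axis=axis, dtype=dtype,
  ret = ret.dtype.type(ret / rcount)
```

View pics/w2.png

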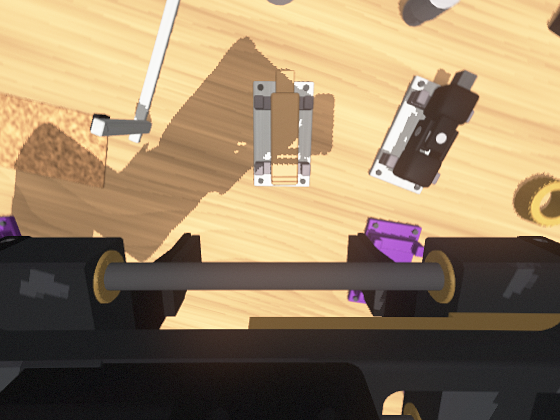

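The insert at (285,125) is centred under the camera, and both views agree on the cradles: A at (0.5686, -0.2504) at -3.7°, B at (0.5167, -0.0723) at 16.5°. I'll grasp the insert.

{"name": "move_arm", "arguments": {"increments": [{"xyz":[18,4,36],"roll":0,"grip":100},{"xyz":[18,4,36],"roll":0,"grip":100},{"xyz":[17,4,36],"roll":0,"grip":100},{"xyz":[0,0,40],"roll":0,"grip":100},{"xyz":[0,0,40],"roll":0,"grip":100}]}}

```text
time_s: 4.15
position: [0.5153, -0.0755, 0.0733]
tcp_rot: [[0.957, 0.289, 0.003], [0.289, -0.957, -0.001], [0.003, 0.002, -1.0]]
force: [-0.2, 0.0, -0.4]
opening: 1.002
grasp_force: 0.0
```

{"name": "move_arm", "arguments": {"increments": [{"xyz":[0,0,30],"roll":0,"grip":100},{"xyz":[0,0,15],"roll":0,"grip":100},{"xyz":[0,0,0],"roll":0,"grip":0},{"xyz":[0,0,0],"roll":0,"grip":0},{"xyz":[0,0,0],"roll":0,"grip":0}]}}

```text
time_s: 4.57
position: [0.5144, -0.0753, 0.0305]
tcp_rot: [[0.957, 0.29, 0.002], [0.29, -0.957, -0.001], [0.002, 0.001, -1.0]]
force: [0.6, -0.2, 1.0]
opening: 0.854
grasp_force: 0.0
```

{"name": "move_arm", "arguments": {"increments": [{"xyz":[0,0,0],"roll":0,"grip":0},{"xyz":[0,0,0],"roll":0,"grip":0},{"xyz":[0,0,0],"roll":0,"grip":0}]}}

```text
time_s: 4.82
position: [0.5143, -0.0752, 0.0309]
tcp_rot: [[0.957, 0.29, 0.003], [0.29, -0.957, -0.001], [0.002, 0.002, -1.0]]
force: [0.6, -0.8, 0.1]
opening: 0.627
grasp_force: 0.0
```

Run:
```python
from m import *
for c in('side','top'):
    im,d,W,K,D=cap(c); P,h=grey(im,d,W,K,D); v,u=np.nonzero(d>0)
    # pad top: height 2..7 mm, textured cork -> use saturation/hue vs. bench
    k=(P[:,0]>.3)&(P[:,0]<.52)&(P[:,1]>.08)&(P[:,1]<.34)&(P[:,2]<.012)
    q=np.zeros(d.shape,np.uint8); b=cv2.blur(cv2.absdiff(cv2.cvtColor(im,cv2.COLOR_RGB2GRAY),cv2.GaussianBlur(cv2.cvtColor(im,cv2.COLOR_RGB2GRAY),(0,0),2)),(5,5))
    hh=cv2.medianBlur(cv2.cvtColor(im,cv2.COLOR_RGB2HSV),7)
    print(c,'hsv sample',np.percentile(hh[v[k],u[k]],[10,50,90],axis=0).tolist())
    pc=pix([[.43,.2,.004]],W,K,D)[0].astype(int); print(pc,hh[pc[1],pc[0]])
    m=np.zeros(d.shape,bool); m[v[k],u[k]]=True
    m&=(abs(hh[:,:,0].astype(int)-hh[pc[1],pc[0],0])<4)&(abs(hh[:,:,2].astype(int)-hh[pc[1],pc[0],2])<28)
    mm=cv2.morphologyEx(m.astype(np.uint8),cv2.MORPH_OPEN,np.ones((5,5)))
    n,lab,st,_=cv2.connectedComponentsWithStats(mm); i=1+st[1:,4].argmax(); Q=cloud(d,W,K,D,lab==i); print('pad',rect(Q),np.median(Q[:,2]))
    if c=='top':
        cv2.imwrite('pics/pad.png',cv2.resize(np.hstack([im[140:270,130:330,::-1],cv2.cvtColor((lab==i).astype(np.uint8)[140:270,130:330]*255,cv2.COLOR_GRAY2BGR)]),None,fx=2,fy=2,interpolation=0))
```

```text
side hsv sample [[16.0, 100.0, 124.0], [17.0, 114.0, 196.0], [18.0, 124.0, 207.0]]
[276 302] [ 16 128 127]
pad ([0.4069, 0.1703], [0.2384, 0.1086], -12.1) 0.000544503936521834
top hsv sample [[17.0, 115.0, 126.0], [17.0, 120.0, 203.0], [17.0, 120.0, 214.0]]
[211 226] [102  44  92]Traceback (most recent call last):
  File "<stdin>", line 13, in <module>
ValueError: attempt to get argmax of an empty sequence
```

{"name": "move_arm", "arguments": {"increments": [{"xyz":[0,0,0],"roll":0,"grip":0},{"xyz":[0,0,0],"roll":0,"grip":0},{"xyz":[0,0,0],"roll":0,"grip":0},{"xyz":[0,0,0],"roll":0,"grip":0},{"xyz":[0,0,0],"roll":0,"grip":0}]}}

```text
time_s: 5.33
position: [0.5136, -0.075, 0.0299]
tcp_rot: [[0.957, 0.291, 0.001], [0.291, -0.957, -0.0], [0.0, 0.0, -1.0]]
force: [-0.6, -0.6, 4.5]
opening: 0.386
grasp_force: 30.0
```

Run:
```python
from m import *
im=cv2.imread('pics/top0.png')[:,:,::-1].copy()
m=bot.camera_model('top'); K=np.array(m['intrinsics']);D=np.array(m['D']);R=cv2.Rodrigues(np.array(m['rvec']))[0];t=np.ravel(m['tvec'])
h=cv2.cvtColor(im,cv2.COLOR_RGB2HSV); b=cv2.medianBlur(h,5)
print(b[232,190],b[265,215],b[232,150])
q=((b[:,:,1].astype(int)>b[265,215,1]+8)|(b[:,:,2].astype(int)<b[265,215,2]-25)).astype(np.uint8)
w=np.zeros_like(q); w[200:265,150:238]=1
q=cv2.morphologyEx(q*w,cv2.MORPH_OPEN,np.ones((7,7)))
n,lab,st,_=cv2.connectedComponentsWithStats(q); i=1+st[1:,4].argmax(); print(st[i])
r=cv2.boxPoints(cv2.minAreaRect(np.argwhere(lab==i)[:,::-1].astype(np.float32)))
def g(px,z):
    n=cv2.undistortPoints(np.array(px,float).reshape(-1,1,2),K,D)[:,0]; ray=np.c_[n,np.ones(len(n))]@R; C=-R.T@t
    return C+ray*((z-C[2])/ray[:,2])[:,None]
print(np.round(g(r,.004),3), np.round(g(r,.004).mean(0),3))
```

```text
[ 16 134 203] [ 17 121 200] [ 17 121 210]
[ 169  214   56   34 1749]
[[0.357 0.318 0.004]
 [0.455 0.331 0.004]
 [0.467 0.164 0.004]
 [0.371 0.154 0.004]] [0.413 0.242 0.004]
```

{"name": "move_arm", "arguments": {"increments": [{"xyz":[0,0,-15],"roll":0,"grip":0},{"xyz":[0,0,-35],"roll":0,"grip":0},{"xyz":[0,0,-30],"roll":0,"grip":0},{"xyz":[0,0,-8],"roll":-0.122,"grip":0},{"xyz":[0,0,-8],"roll":-0.122,"grip":0}]}}

```text
time_s: 5.75
position: [0.514, -0.075, 0.1269]
tcp_rot: [[0.855, 0.518, 0.002], [0.518, -0.855, -0.001], [0.002, 0.002, -1.0]]
force: [-0.1, 0.8, -2.1]
opening: 0.393
grasp_force: 30.0
```

{"name": "move_arm", "arguments": {"increments": [{"xyz":[0,0,-8],"roll":-0.122,"grip":0},{"xyz":[0,0,-8],"roll":-0.122,"grip":0},{"xyz":[0,0,-8],"roll":-0.122,"grip":0},{"xyz":[0,0,-8],"roll":-0.122,"grip":0},{"xyz":[0,0,-8],"roll":-0.122,"grip":0}]}}

```text
time_s: 6.17
position: [0.5128, -0.0745, 0.1653]
tcp_rot: [[0.404, 0.915, -0.002], [0.915, -0.404, 0.001], [0.0, -0.002, -1.0]]
force: [-0.1, 0.7, -0.6]
opening: 0.392
grasp_force: 30.0
```

{"name": "move_arm", "arguments": {"increments": [{"xyz":[0,0,-8],"roll":-0.122,"grip":0},{"xyz":[0,0,-8],"roll":-0.122,"grip":0},{"xyz":[0,0,-8],"roll":-0.122,"grip":0},{"xyz":[0,0,-8],"roll":-0.122,"grip":0},{"xyz":[20,-5,0],"roll":0,"grip":0}]}}

```text
time_s: 6.58
position: [0.5098, -0.0581, 0.1986]
tcp_rot: [[-0.068, 0.998, 0.005], [0.998, 0.068, -0.003], [-0.003, 0.005, -1.0]]
force: [-0.4, 0.8, -1.4]
opening: 0.387
grasp_force: 30.0
```

{"name": "move_arm", "arguments": {"increments": [{"xyz":[39,-10,0],"roll":0,"grip":0},{"xyz":[39,-10,0],"roll":0,"grip":0},{"xyz":[39,-10,0],"roll":0,"grip":0},{"xyz":[39,-10,0],"roll":0,"grip":0},{"xyz":[39,-10,0],"roll":0,"grip":0}]}}

```text
time_s: 7.0
position: [0.4428, 0.1375, 0.197]
tcp_rot: [[-0.065, 0.998, -0.002], [0.998, 0.065, 0.0], [0.0, -0.002, -1.0]]
force: [0.7, 0.6, -1.5]
opening: 0.385
grasp_force: 30.0
```

{"name": "move_arm", "arguments": {"increments": [{"xyz":[33,-8,0],"roll":0,"grip":0},{"xyz":[33,-8,0],"roll":0,"grip":0},{"xyz":[33,-8,0],"roll":0,"grip":0},{"xyz":[0,0,38],"roll":0,"grip":0},{"xyz":[0,0,38],"roll":0,"grip":0}]}}

```text
time_s: 7.42
position: [0.4149, 0.236, 0.1223]
tcp_rot: [[-0.07, 0.997, 0.007], [0.998, 0.07, 0.002], [0.002, 0.007, -1.0]]
force: [-0.0, -0.3, -1.6]
opening: 0.392
grasp_force: 30.0
```

{"name": "move_arm", "arguments": {"increments": [{"xyz":[0,0,38],"roll":0,"grip":0},{"xyz":[0,0,35],"roll":0,"grip":0},{"xyz":[0,0,20],"roll":0,"grip":0},{"xyz":[0,0,8],"roll":0,"grip":0},{"xyz":[0,0,4],"roll":0,"grip":0}]}}

```text
time_s: 7.83
position: [0.4128, 0.2329, 0.0149]
tcp_rot: [[-0.066, 0.998, -0.004], [0.998, 0.066, -0.001], [-0.001, -0.004, -1.0]]
force: [-0.2, 0.3, -1.4]
opening: 0.392
grasp_force: 30.0
```

Run:
```python
from m import *
im,d,W,K,D=cap('side'); P,h=grey(im,d,W,K,D)
for x in bot.trace('insert','side')[:2]:
    Q=cloud(d,W,K,D,x['mask']); print(round(x['conf'],2),rect(Q),np.round(np.percentile(Q[:,2],[2,50,98]),3))
s=bot.read_state(); print(s['position'],s['force'],s['joint_positions'])
a=load('w2.npz'); P,h=grey(*a); k=(P[:,0]>.4)&(P[:,0]<.62)&(P[:,1]>.08)&(P[:,1]<.2)&(P[:,2]>.02); print('stop',rect(P[k]),P[k][:,2].max(), P[k][np.argsort(-P[k][:,2])[:200]].mean(0))
```

```text
[0.41401581 0.23326356 0.01647073] [-0.0886662  -0.55451397 -1.20162158] [1.58882712e+01 4.04247355e+01 1.11903629e+02 4.17439233e-03
 2.76879453e+01 1.21129640e+01]
stop ([0.4754, 0.1113], [0.019, 0.0163], -5.0) 0.12266824461216091 [0.47388536 0.10958136 0.12031837]
```

{"name": "move_arm", "arguments": {"increments": [{"xyz":[0,0,2],"roll":0,"grip":0},{"xyz":[0,0,2],"roll":0,"grip":0},{"xyz":[0,0,1.5],"roll":0,"grip":0},{"xyz":[0,0,0],"roll":0,"grip":0}]}}

```text
time_s: 8.27
position: [0.4143, 0.2334, 0.0117]
tcp_rot: [[-0.066, 0.998, 0.001], [0.998, 0.066, 0.0], [0.0, 0.001, -1.0]]
force: [0.6, -0.8, -0.6]
opening: 0.39
grasp_force: 30.0
```

{"name": "move_arm", "arguments": {"increments": [{"xyz":[0,0,1.5],"roll":0,"grip":0},{"xyz":[0,0,0.5],"roll":0,"grip":0},{"xyz":[0,0,0],"roll":0,"grip":0}]}}

```text
time_s: 8.52
position: [0.4139, 0.2333, 0.0091]
tcp_rot: [[-0.066, 0.998, 0.0], [0.998, 0.066, 0.0], [0.0, 0.0, -1.0]]
force: [-0.7, 1.0, -2.0]
opening: 0.385
grasp_force: 30.0
```

{"name": "move_arm", "arguments": {"increments": [{"xyz":[0,0,1],"roll":0,"grip":0},{"xyz":[0,0,0.5],"roll":0,"grip":0},{"xyz":[0,0,0],"roll":0,"grip":0}]}}

```text
time_s: 8.77
position: [0.414, 0.2333, 0.0088]
tcp_rot: [[-0.066, 0.998, 0.001], [0.998, 0.066, 0.0], [0.0, 0.001, -1.0]]
force: [-1.0, -1.1, 12.5]
opening: 0.389
grasp_force: 30.0
```

{"name": "move_arm", "arguments": {"increments": [{"xyz":[0,0,0],"roll":0,"grip":100},{"xyz":[0,0,0],"roll":0,"grip":100},{"xyz":[0,0,0],"roll":0,"grip":100},{"xyz":[0,0,0],"roll":0,"grip":100},{"xyz":[0,0,-20],"roll":0,"grip":100}]}}

```text
time_s: 9.18
position: [0.4121, 0.2326, 0.0253]
tcp_rot: [[-0.066, 0.998, -0.006], [0.998, 0.066, -0.002], [-0.001, -0.006, -1.0]]
force: [-0.2, 0.2, 0.6]
opening: 0.684
grasp_force: 0.0
```

{"name": "move_arm", "arguments": {"increments": [{"xyz":[0,0,-40],"roll":0,"grip":100},{"xyz":[0,0,-40],"roll":0,"grip":100},{"xyz":[0,0,-40],"roll":0.1236,"grip":100},{"xyz":[0,0,-35],"roll":0.1236,"grip":100},{"xyz":[0,0,-20],"roll":0.1236,"grip":100}]}}

```text
time_s: 9.6
position: [0.4152, 0.2338, 0.2063]
tcp_rot: [[0.306, 0.952, 0.006], [0.952, -0.306, 0.002], [0.003, 0.005, -1.0]]
force: [0.5, 0.4, -0.5]
opening: 0.983
grasp_force: 0.0
```

{"name": "move_arm", "arguments": {"increments": [{"xyz":[0,0,0],"roll":0.1236,"grip":100},{"xyz":[0,0,0],"roll":0.1236,"grip":100},{"xyz":[0,0,0],"roll":0.1236,"grip":100},{"xyz":[0,0,0],"roll":0.1236,"grip":100},{"xyz":[0,0,0],"roll":0.1236,"grip":100}]}}

```text
time_s: 10.02
position: [0.4135, 0.2332, 0.2024]
tcp_rot: [[0.801, 0.599, -0.001], [0.599, -0.801, -0.0], [-0.001, -0.0, -1.0]]
force: [0.4, 0.5, -0.9]
opening: 1.0
grasp_force: 0.0
```

{"name": "move_arm", "arguments": {"increments": [{"xyz":[0,0,0],"roll":0.1236,"grip":100},{"xyz":[0,0,0],"roll":0.1236,"grip":100},{"xyz":[0,0,0],"roll":0.1236,"grip":100},{"xyz":[0,0,0],"roll":0.1236,"grip":100},{"xyz":[0,0,0],"roll":0.1236,"grip":100}]}}

```text
time_s: 10.43
position: [0.4135, 0.2331, 0.2022]
tcp_rot: [[1.0, 0.024, -0.001], [0.024, -1.0, -0.0], [-0.001, 0.0, -1.0]]
force: [-0.0, 1.5, -0.4]
opening: 1.0
grasp_force: 0.0
```

{"name": "move_arm", "arguments": {"increments": [{"xyz":[0,0,0],"roll":0.1236,"grip":100},{"xyz":[15,36,0],"roll":0,"grip":100},{"xyz":[15,36,0],"roll":0,"grip":100},{"xyz":[15,36,0],"roll":0,"grip":100},{"xyz":[15,36,0],"roll":0,"grip":100}]}}

```text
time_s: 10.85
position: [0.46, 0.0831, 0.2023]
tcp_rot: [[0.996, -0.092, -0.001], [-0.092, -0.996, 0.0], [-0.001, -0.0, -1.0]]
force: [-0.5, 0.6, 0.2]
opening: 0.996
grasp_force: 0.0
```

{"name": "move_arm", "arguments": {"increments": [{"xyz":[15,36,0],"roll":0,"grip":100},{"xyz":[15,36,0],"roll":0,"grip":100},{"xyz":[15,36,0],"roll":0,"grip":100},{"xyz":[15,36,0],"roll":0,"grip":100},{"xyz":[15,36,0],"roll":0,"grip":100}]}}

```text
time_s: 11.27
position: [0.5178, -0.1038, 0.2022]
tcp_rot: [[0.996, -0.094, -0.001], [-0.094, -0.996, 0.001], [-0.001, -0.0, -1.0]]
force: [0.0, -0.1, -0.0]
opening: 1.0
grasp_force: 0.0
```

Run:
```python
from m import *
for c in('wrist','side'):
    im,d,W,K,D=cap(c); cv2.imwrite(f'pics/{c}3.png',im[:,:,::-1]); np.savez(f'{c}3.npz',im=im,d=d,W=W,K=K,D=D)
    for l in('insert','ujoint'):
        for x in bot.trace(l,c)[:2]:
            Q=cloud(d,W,K,D,x['mask']); 
            if len(Q)<20: continue
            R=Q[Q[:,2]>np.percentile(Q[:,2],90)-.012]
            print(c,l,round(x['conf'],2),rect(Q),rect(R),np.round(np.percentile(Q[:,2],[2,50,98]),3))
```

```text
wrist ujoint 0.57 ([0.5798, -0.2666], [0.1629, 0.0725], -5.4) ([0.5798, -0.2507], [0.1384, 0.04], -4.7) [0.032 0.064 0.067]
side insert 0.93 ([0.4143, 0.2388], [0.1584, 0.0398], -83.5) ([0.4136, 0.2494], [0.1377, 0.0347], -86.1) [0.007 0.036 0.04 ]
side ujoint 0.82 ([0.5953, -0.2983], [0.1808, 0.1537], -81.8) ([0.5805, -0.2484], [0.1401, 0.0436], -5.8) [-0.001  0.054  0.068]
```

{"name": "move_arm", "arguments": {"increments": [{"xyz":[16.5,35,0],"roll":0,"grip":100},{"xyz":[16.5,35,0],"roll":0,"grip":100},{"xyz":[16.5,35,0],"roll":0,"grip":100},{"xyz":[16.5,35,0],"roll":0,"grip":100},{"xyz":[0,0,35],"roll":0,"grip":100}]}}

```text
time_s: 11.98
position: [0.5789, -0.2563, 0.1744]
tcp_rot: [[0.995, -0.095, 0.019], [-0.095, -0.995, -0.015], [0.02, 0.013, -1.0]]
force: [2.1, -1.5, -0.3]
opening: 0.999
grasp_force: 0.0
```

{"name": "move_arm", "arguments": {"increments": [{"xyz":[0,0,40],"roll":0,"grip":100},{"xyz":[0,0,40],"roll":0,"grip":100},{"xyz":[0,0,35],"roll":0,"grip":100},{"xyz":[0,0,15],"roll":0,"grip":100},{"xyz":[0,0,7],"roll":0,"grip":100}]}}

```text
time_s: 12.4
position: [0.5682, -0.2438, 0.027]
tcp_rot: [[0.996, -0.091, -0.007], [-0.091, -0.996, 0.005], [-0.007, -0.004, -1.0]]
force: [0.3, -0.6, 0.1]
opening: 0.996
grasp_force: 0.0
```

{"name": "move_arm", "arguments": {"increments": [{"xyz":[0,0,0],"roll":0,"grip":0},{"xyz":[0,0,0],"roll":0,"grip":0},{"xyz":[0,0,0],"roll":0,"grip":0},{"xyz":[0,0,0],"roll":0,"grip":0},{"xyz":[0,0,0],"roll":0,"grip":0}]}}

```text
time_s: 12.82
position: [0.5716, -0.2479, 0.0323]
tcp_rot: [[0.996, -0.093, 0.003], [-0.093, -0.996, -0.002], [0.003, 0.001, -1.0]]
force: [-0.4, 1.2, -0.3]
opening: 0.706
grasp_force: 0.0
```

{"name": "move_arm", "arguments": {"increments": [{"xyz":[0,0,0],"roll":0,"grip":0},{"xyz":[0,0,0],"roll":0,"grip":0},{"xyz":[0,0,0],"roll":0,"grip":0},{"xyz":[0,0,0],"roll":0,"grip":0},{"xyz":[0,0,0],"roll":0,"grip":0}]}}

```text
time_s: 13.23
position: [0.5711, -0.2487, 0.0312]
tcp_rot: [[0.996, -0.093, 0.001], [-0.093, -0.996, -0.002], [0.001, 0.002, -1.0]]
force: [-1.7, -2.5, 3.9]
opening: 0.456
grasp_force: 30.0
```

{"name": "move_arm", "arguments": {"increments": [{"xyz":[0,0,-12],"roll":0,"grip":0},{"xyz":[0,0,-30],"roll":0,"grip":0},{"xyz":[0,0,-30],"roll":-0.095,"grip":0},{"xyz":[0,0,-20],"roll":-0.095,"grip":0},{"xyz":[0,0,0],"roll":-0.095,"grip":0}]}}

```text
time_s: 13.65
position: [0.5729, -0.2481, 0.1273]
tcp_rot: [[0.981, 0.194, 0.007], [0.194, -0.981, -0.003], [0.006, 0.004, -1.0]]
force: [0.3, -0.6, -3.6]
opening: 0.455
grasp_force: 30.0
```

{"name": "move_arm", "arguments": {"increments": [{"xyz":[0,0,0],"roll":-0.095,"grip":0},{"xyz":[0,-35,0],"roll":0,"grip":0},{"xyz":[0,-35,0],"roll":0,"grip":0},{"xyz":[0,-35,0],"roll":0,"grip":0},{"xyz":[0,-35,0],"roll":0,"grip":0}]}}

```text
time_s: 14.07
position: [0.5293, -0.1109, 0.1223]
tcp_rot: [[0.96, 0.281, -0.002], [0.281, -0.96, 0.002], [-0.002, -0.003, -1.0]]
force: [0.6, 0.2, -3.2]
opening: 0.452
grasp_force: 30.0
```

{"name": "move_arm", "arguments": {"increments": [{"xyz":[0,-30,0],"roll":0,"grip":0},{"xyz":[0,-14,0],"roll":0,"grip":0},{"xyz":[0,0,0],"roll":0,"grip":0}]}}

```text
time_s: 14.32
position: [0.5155, -0.0668, 0.1222]
tcp_rot: [[0.958, 0.286, -0.005], [0.286, -0.958, 0.003], [-0.004, -0.005, -1.0]]
force: [0.8, 0.2, -3.8]
opening: 0.459
grasp_force: 30.0
```

```bash
cat >> m.py <<'E'
def to_tool(xy):
    s=bot.read_state(); R=s['tcp_rot']; print('TCP',np.round(s['position'],4),'yaw',round(np.degrees(np.arctan2(R[1,0],R[0,0])),2),'force',np.round(s['force'],1))
    dd=np.array([xy[0],xy[1],0])-np.array([*s['position'][:2],0]); print('shift mm',np.round(R.T@dd*1000,1))
E
python3 - <<'E'
from m import *
for c in('side','wrist'):
    im,d,W,K,D=cap(c); np.savez(f'{c}4.npz',im=im,d=d,W=W,K=K,D=D)
    for x in bot.trace('ujoint',c)[:2]:
        Q=cloud(d,W,K,D,x['mask']); Q=Q[Q[:,2]>.1]
        if len(Q)>30: print(c,round(x['conf'],2),len(Q),rect(Q),np.round(np.percentile(Q[:,2],[2,50,98]),3))
cv2.imwrite('pics/w4.png',im[:,:,::-1])
to_tool((.5167,-.0723))
E
```

```text
side 0.79 476 ([0.5162, -0.0303], [0.1367, 0.1036], 15.5) [0.12  0.14  0.158]
wrist 0.8 12950 ([0.5433, -0.0625], [0.1065, 0.0434], 16.2) [0.144 0.156 0.158]
TCP [ 0.5198 -0.0722  0.1228] yaw 16.36 force [ 0.7 -0.3 -2.4]
shift mm [-3.  -0.7 -0. ]
```

Run:
```python
from m import *
im,d,W,K,D=load('wrist4.npz'); M=np.array(bot.camera_model('wrist')['tool_from_camera'])
x=bot.trace('ujoint','wrist')[0]; Q=cloud(d,M,K,D,x['mask'])
for a in np.arange(-.02,.085,.01):
    for z0,z1,n in((-.06,-.02,'all'),):
        k=(abs(Q[:,0]-a)<.005)&(Q[:,2]>-.045)&(Q[:,2]<-.0)
        if k.sum()>20: print(round(a,3),k.sum(),np.round(np.percentile(Q[k][:,1],[1,99])*1000,1),np.round(np.percentile(Q[k][:,2],[5,50])*1000,1))
# grey-level of cradle_b cheeks relative in world, from this view
P,h=grey(im,d,W,K,D); c=np.array((.5167,-.0723)); e=np.array([np.cos(np.radians(16.5)),np.sin(np.radians(16.5))]); r=P[:,:2]-c; lx=r@e; ly=r@np.array([-e[1],e[0]])
ck=(abs(lx)<.09)&(P[:,2]>.034)&(P[:,2]<.0425)&(abs(ly)>.02)&(abs(ly)<.045)
for s in((lx>0)&(ly>0),(lx>0)&(ly<0)): print(np.round([lx[ck&s].min(),lx[ck&s].max(),ly[ck&s].min(),ly[ck&s].max()],4) if (ck&s).sum()>5 else 0)
```

```text
-0.02 1008 [-20.3  18.4] [-31.4 -29.2]
-0.01 1022 [-20.2  18.2] [-35.3 -34.2]
0.01 1213 [-20.5  18.5] [-35.2 -33.5]
0.02 1417 [-19.7  17.9] [-35.2 -33.9]
0.03 1634 [-20.   18.2] [-35.3 -34.2]
0.04 1839 [-20.3  18.4] [-35.4 -34.3]
0.05 1953 [-20.3  18.4] [-35.4 -34.2]
0.06 1613 [-18.7  16.9] [-34.2 -31. ]
0.07 889 [-9.8  7.6] [-24.4 -23.4]
0.08 352 [-9.7  7.9] [-24.4 -23.3]
0
[ 0.035   0.0504 -0.0367 -0.0318]
```

View pics/w4.png

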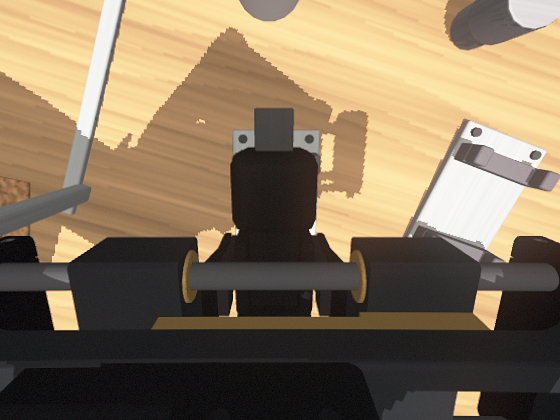

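The ujoint is held straight and centred between the fingers (pixel 275,190), with cradle B under it. I'll lower it.

{"name": "move_arm", "arguments": {"increments": [{"xyz":[-3,0,25],"roll":0,"grip":0},{"xyz":[0,0,30],"roll":0,"grip":0},{"xyz":[0,0,17],"roll":0,"grip":0},{"xyz":[0,0,10],"roll":0,"grip":0},{"xyz":[0,0,0],"roll":0,"grip":0}]}}

```text
time_s: 14.98
position: [0.515, -0.0726, 0.0385]
tcp_rot: [[0.96, 0.281, -0.003], [0.281, -0.96, 0.001], [-0.003, -0.002, -1.0]]
force: [0.3, 0.8, -3.5]
opening: 0.455
grasp_force: 30.0
```

{"name": "move_arm", "arguments": {"increments": [{"xyz":[0,0,3],"roll":0,"grip":0},{"xyz":[0,0,3],"roll":0,"grip":0},{"xyz":[0,0,1],"roll":0,"grip":0},{"xyz":[0,0,0],"roll":0,"grip":0}]}}

```text
time_s: 15.32
position: [0.5163, -0.0721, 0.0342]
tcp_rot: [[0.959, 0.282, 0.001], [0.282, -0.959, -0.0], [0.001, 0.001, -1.0]]
force: [0.2, -0.6, -3.5]
opening: 0.458
grasp_force: 30.0
```

{"name": "move_arm", "arguments": {"increments": [{"xyz":[0,0,1.5],"roll":0,"grip":0},{"xyz":[0,0,1],"roll":0,"grip":0},{"xyz":[0,0,0],"roll":0,"grip":0}]}}

```text
time_s: 15.57
position: [0.5159, -0.0718, 0.0312]
tcp_rot: [[0.959, 0.283, 0.0], [0.283, -0.959, -0.0], [0.0, 0.0, -1.0]]
force: [-0.5, 0.4, -3.0]
opening: 0.453
grasp_force: 30.0
```

{"name": "move_arm", "arguments": {"increments": [{"xyz":[0,0,1],"roll":0,"grip":0},{"xyz":[0,0,0],"roll":0,"grip":0}]}}

```text
time_s: 15.73
position: [0.5159, -0.0718, 0.0312]
tcp_rot: [[0.959, 0.283, 0.001], [0.283, -0.959, -0.0], [0.0, 0.0, -1.0]]
force: [-1.5, 0.3, 6.1]
opening: 0.458
grasp_force: 30.0
```

{"name": "move_arm", "arguments": {"increments": [{"xyz":[0,0,0],"roll":0,"grip":100},{"xyz":[0,0,0],"roll":0,"grip":100},{"xyz":[0,0,0],"roll":0,"grip":100},{"xyz":[0,0,0],"roll":0,"grip":100},{"xyz":[0,0,-20],"roll":0,"grip":100}]}}

```text
time_s: 16.15
position: [0.5137, -0.0712, 0.0477]
tcp_rot: [[0.959, 0.282, -0.006], [0.282, -0.959, 0.002], [-0.005, -0.004, -1.0]]
force: [-0.6, 0.1, 0.3]
opening: 0.75
grasp_force: 0.0
```

{"name": "move_arm", "arguments": {"increments": [{"xyz":[0,0,-35],"roll":0,"grip":100},{"xyz":[0,0,-40],"roll":0,"grip":100},{"xyz":[0,0,-40],"roll":-0.1228,"grip":100},{"xyz":[0,0,-35],"roll":-0.1228,"grip":100},{"xyz":[0,0,0],"roll":-0.1228,"grip":100}]}}

```text
time_s: 16.57
position: [0.5203, -0.0733, 0.2071]
tcp_rot: [[0.789, 0.614, 0.014], [0.614, -0.789, -0.005], [0.008, 0.013, -1.0]]
force: [0.2, -0.2, 0.3]
opening: 0.99
grasp_force: 0.0
```

{"name": "move_arm", "arguments": {"increments": [{"xyz":[0,0,0],"roll":-0.1228,"grip":100},{"xyz":[0,0,0],"roll":-0.1228,"grip":100},{"xyz":[0,0,0],"roll":-0.1228,"grip":100},{"xyz":[0,0,0],"roll":-0.1228,"grip":100},{"xyz":[0,0,0],"roll":-0.1228,"grip":100}]}}

```text
time_s: 16.98
position: [0.5156, -0.0718, 0.2]
tcp_rot: [[0.292, 0.957, -0.0], [0.957, -0.292, 0.0], [0.0, -0.0, -1.0]]
force: [0.9, 0.3, -1.0]
opening: 0.998
grasp_force: 0.0
```

{"name": "move_arm", "arguments": {"increments": [{"xyz":[0,0,0],"roll":-0.1228,"grip":100},{"xyz":[0,0,0],"roll":-0.1228,"grip":100},{"xyz":[0,0,0],"roll":-0.1228,"grip":100},{"xyz":[39,-10,0],"roll":0,"grip":100},{"xyz":[39,-10,0],"roll":0,"grip":100}]}}

```text
time_s: 17.4
position: [0.4915, 0.0038, 0.1999]
tcp_rot: [[-0.062, 0.998, 0.001], [0.998, 0.062, -0.0], [-0.0, 0.001, -1.0]]
force: [1.3, 1.0, -0.0]
opening: 0.998
grasp_force: 0.0
```

{"name": "move_arm", "arguments": {"increments": [{"xyz":[39,-10,0],"roll":0,"grip":100},{"xyz":[39,-10,0],"roll":0,"grip":100},{"xyz":[39,-10,0],"roll":0,"grip":100},{"xyz":[39,-10,0],"roll":0,"grip":100},{"xyz":[30,-8,0],"roll":0,"grip":100}]}}

```text
time_s: 17.82
position: [0.4288, 0.1894, 0.2]
tcp_rot: [[-0.067, 0.998, -0.001], [0.998, 0.067, 0.0], [0.001, -0.001, -1.0]]
force: [0.1, -0.1, -0.6]
opening: 0.998
grasp_force: 0.0
```

Run:
```python
from m import *
for c in('side','top','wrist'):
    im,d,W,K,D=cap(c); cv2.imwrite(f'pics/{c}5.png',im[:,:,::-1]); np.savez(f'{c}5.npz',im=im,d=d,W=W,K=K,D=D)
    for l in('insert','ujoint'):
        for x in bot.trace(l,c)[:1]:
            Q=cloud(d,W,K,D,x['mask'])
            if len(Q)<20: continue
            R=Q[Q[:,2]>np.percentile(Q[:,2],90)-.012]
            print(c,l,round(x['conf'],2),rect(R),np.round(np.percentile(Q[:,2],[2,50,98]),3))
to_tool((.414,.2333))
```

```text
side insert 0.6 ([0.4135, 0.2488], [0.1391, 0.0342], -86.3) [0.012 0.036 0.04 ]
side ujoint 0.65 ([0.4763, 0.0713], [0.3251, 0.1379], -70.2) [0.029 0.051 0.067]
top insert 0.49 ([0.4162, 0.1833], [0.0322, 0.0098], 7.8) [0.01  0.036 0.042]
top ujoint 0.92 ([0.5228, -0.0692], [0.1344, 0.0403], 16.6) [0.015 0.064 0.07 ]
wrist insert 0.7 ([0.4122, 0.2465], [0.1345, 0.0339], -86.2) [0.031 0.038 0.04 ]
TCP [0.431  0.1859 0.2   ] yaw 93.68 force [ 0.2  0.1 -0.4]
shift mm [ 48.4 -14.   -0. ]
```

{"name": "move_arm", "arguments": {"increments": [{"xyz":[24,-7,0],"roll":0,"grip":100},{"xyz":[24,-7,0],"roll":0,"grip":100},{"xyz":[0,0,40],"roll":0,"grip":100},{"xyz":[0,0,40],"roll":0,"grip":100},{"xyz":[0,0,40],"roll":0,"grip":100}]}}

```text
time_s: 18.68
position: [0.4148, 0.2339, 0.0797]
tcp_rot: [[-0.066, 0.998, 0.004], [0.998, 0.066, 0.001], [0.001, 0.004, -1.0]]
force: [0.6, 0.3, -0.3]
opening: 0.999
grasp_force: 0.0
```

{"name": "move_arm", "arguments": {"increments": [{"xyz":[0,0,40],"roll":0,"grip":100},{"xyz":[0,0,15],"roll":0,"grip":100},{"xyz":[0,0,10],"roll":0,"grip":100},{"xyz":[0,0,5],"roll":0,"grip":100},{"xyz":[0,0,0],"roll":0,"grip":0}]}}

```text
time_s: 19.1
position: [0.4137, 0.2335, 0.0096]
tcp_rot: [[-0.065, 0.998, -0.0], [0.998, 0.065, -0.0], [-0.0, -0.0, -1.0]]
force: [-0.5, 0.4, -0.7]
opening: 0.975
grasp_force: 0.0
```

{"name": "move_arm", "arguments": {"increments": [{"xyz":[0,0,0],"roll":0,"grip":0},{"xyz":[0,0,0],"roll":0,"grip":0},{"xyz":[0,0,0],"roll":0,"grip":0},{"xyz":[0,0,0],"roll":0,"grip":0},{"xyz":[0,0,0],"roll":0,"grip":0}]}}

```text
time_s: 19.52
position: [0.4137, 0.2342, 0.0109]
tcp_rot: [[-0.067, 0.998, 0.002], [0.998, 0.067, 0.001], [0.0, 0.002, -1.0]]
force: [-0.2, 0.3, -0.3]
opening: 0.635
grasp_force: 0.0
```

{"name": "move_arm", "arguments": {"increments": [{"xyz":[0,0,0],"roll":0,"grip":0},{"xyz":[0,0,0],"roll":0,"grip":0},{"xyz":[0,0,0],"roll":0,"grip":0},{"xyz":[0,0,0],"roll":0,"grip":0},{"xyz":[0,0,0],"roll":0,"grip":0}]}}

```text
time_s: 19.93
position: [0.4134, 0.2341, 0.0102]
tcp_rot: [[-0.066, 0.998, 0.0], [0.998, 0.066, 0.0], [0.0, 0.0, -1.0]]
force: [-0.2, -0.2, 1.5]
opening: 0.39
grasp_force: 30.0
```

{"name": "move_arm", "arguments": {"increments": [{"xyz":[0,0,-15],"roll":0,"grip":0},{"xyz":[0,0,-35],"roll":0,"grip":0},{"xyz":[0,0,-40],"roll":0,"grip":0},{"xyz":[0,0,-40],"roll":0,"grip":0},{"xyz":[0,0,-40],"roll":0.1216,"grip":0}]}}

```text
time_s: 20.35
position: [0.4121, 0.2337, 0.1812]
tcp_rot: [[0.057, 0.998, -0.002], [0.998, -0.057, -0.001], [-0.001, -0.002, -1.0]]
force: [0.4, 1.0, -1.5]
opening: 0.387
grasp_force: 30.0
```

{"name": "move_arm", "arguments": {"increments": [{"xyz":[0,0,-20],"roll":0.1216,"grip":0},{"xyz":[0,0,0],"roll":0.1216,"grip":0},{"xyz":[0,0,0],"roll":0.1216,"grip":0},{"xyz":[0,0,0],"roll":0.1216,"grip":0},{"xyz":[0,0,0],"roll":0.1216,"grip":0}]}}

```text
time_s: 20.77
position: [0.4126, 0.2338, 0.1999]
tcp_rot: [[0.62, 0.784, -0.001], [0.784, -0.62, -0.0], [-0.001, -0.001, -1.0]]
force: [1.1, 0.1, -0.9]
opening: 0.391
grasp_force: 30.0
```

{"name": "move_arm", "arguments": {"increments": [{"xyz":[0,0,0],"roll":0.1216,"grip":0},{"xyz":[0,0,0],"roll":0.1216,"grip":0},{"xyz":[0,0,0],"roll":0.1216,"grip":0},{"xyz":[0,0,0],"roll":0.1216,"grip":0},{"xyz":[0,0,0],"roll":0.1216,"grip":0}]}}

```text
time_s: 21.18
position: [0.4125, 0.2338, 0.1995]
tcp_rot: [[0.957, 0.289, -0.002], [0.289, -0.957, -0.0], [-0.002, -0.0, -1.0]]
force: [0.7, -0.3, -1.4]
opening: 0.389
grasp_force: 30.0
```

{"name": "move_arm", "arguments": {"increments": [{"xyz":[0,0,0],"roll":0.1216,"grip":0},{"xyz":[0,0,0],"roll":0.1216,"grip":0},{"xyz":[0,0,0],"roll":0.1216,"grip":0},{"xyz":[10,25,0],"roll":0,"grip":0},{"xyz":[14,36,0],"roll":0,"grip":0}]}}

```text
time_s: 21.6
position: [0.4319, 0.1728, 0.1996]
tcp_rot: [[0.998, -0.061, -0.002], [-0.061, -0.998, 0.001], [-0.002, -0.001, -1.0]]
force: [0.0, 0.1, -1.2]
opening: 0.388
grasp_force: 30.0
```

{"name": "move_arm", "arguments": {"increments": [{"xyz":[14,36,0],"roll":0,"grip":0},{"xyz":[14,36,0],"roll":0,"grip":0},{"xyz":[14,36,0],"roll":0,"grip":0},{"xyz":[14,36,0],"roll":0,"grip":0},{"xyz":[14,36,0],"roll":0,"grip":0}]}}

```text
time_s: 22.02
position: [0.4908, -0.0143, 0.1996]
tcp_rot: [[0.998, -0.065, -0.002], [-0.065, -0.998, 0.0], [-0.002, -0.0, -1.0]]
force: [0.6, 1.0, -1.2]
opening: 0.388
grasp_force: 30.0
```

{"name": "move_arm", "arguments": {"increments": [{"xyz":[14,36,0],"roll":0,"grip":0},{"xyz":[14,36,0],"roll":0,"grip":0},{"xyz":[14,36,0],"roll":0,"grip":0},{"xyz":[14,36,0],"roll":0,"grip":0},{"xyz":[14,36,0],"roll":0,"grip":0}]}}

```text
time_s: 22.43
position: [0.5489, -0.1983, 0.1993]
tcp_rot: [[0.998, -0.066, -0.002], [-0.066, -0.998, 0.001], [-0.002, -0.001, -1.0]]
force: [0.6, 0.7, -2.2]
opening: 0.387
grasp_force: 30.0
```

{"name": "move_arm", "arguments": {"increments": [{"xyz":[14,36,0],"roll":0,"grip":0},{"xyz":[7,16,0],"roll":0,"grip":0},{"xyz":[0,0,30],"roll":0,"grip":0},{"xyz":[0,0,30],"roll":0,"grip":0},{"xyz":[0,0,0],"roll":0,"grip":0}]}}

```text
time_s: 22.85
position: [0.5624, -0.2478, 0.1337]
tcp_rot: [[0.998, -0.066, -0.012], [-0.066, -0.998, 0.008], [-0.012, -0.007, -1.0]]
force: [-1.5, 0.9, -2.7]
opening: 0.387
grasp_force: 30.0
```

Run:
```python
from m import *
im,d,W,K,D=cap('wrist'); np.savez('wrist6.npz',im=im,d=d,W=W,K=K,D=D); cv2.imwrite('pics/w6.png',im[:,:,::-1])
M=np.array(bot.camera_model('wrist')['tool_from_camera'])
for x in bot.trace('insert','wrist')[:1]:
    Q=cloud(d,M,K,D,x['mask']); Q=Q[Q[:,2]<.01]; print(x['conf'],rect(Q),'tip x',np.percentile(Q[:,0],99.5),np.percentile(Q[:,1],[1,99]))
to_tool((.5686,-.2504))
```

```text
0.93 ([0.0254, -0.0009], [0.1065, 0.0341], 0.1) tip x 0.07820089650608465 [-0.01719201  0.01546557]
TCP [ 0.5657 -0.2491  0.1386] yaw -3.74 force [ 0.8 -0.1 -0.6]
shift mm [ 3.   1.1 -0. ]
```

{"name": "move_arm", "arguments": {"increments": [{"xyz":[4,2,25],"roll":0,"grip":0},{"xyz":[0,0,35],"roll":0,"grip":0},{"xyz":[0,0,25],"roll":0,"grip":0},{"xyz":[0,0,12],"roll":0,"grip":0},{"xyz":[0,0,0],"roll":0,"grip":0}]}}

```text
time_s: 23.37
position: [0.5701, -0.2513, 0.0418]
tcp_rot: [[0.998, -0.065, -0.003], [-0.065, -0.998, 0.002], [-0.003, -0.002, -1.0]]
force: [-0.8, 1.1, -1.2]
opening: 0.39
grasp_force: 30.0
```

{"name": "move_arm", "arguments": {"increments": [{"xyz":[0,0,3],"roll":0,"grip":0},{"xyz":[0,0,3],"roll":0,"grip":0},{"xyz":[0,0,1],"roll":0,"grip":0},{"xyz":[0,0,0],"roll":0,"grip":0}]}}

```text
time_s: 23.7
position: [0.5717, -0.2527, 0.0374]
tcp_rot: [[0.998, -0.065, 0.002], [-0.065, -0.998, -0.001], [0.002, 0.001, -1.0]]
force: [0.2, -0.3, -0.8]
opening: 0.389
grasp_force: 30.0
```

{"name": "move_arm", "arguments": {"increments": [{"xyz":[-1,0,2],"roll":0,"grip":0},{"xyz":[0,0,1.5],"roll":0,"grip":0},{"xyz":[0,0,0],"roll":0,"grip":0}]}}

```text
time_s: 23.95
position: [0.5697, -0.2522, 0.0326]
tcp_rot: [[0.998, -0.065, -0.0], [-0.065, -0.998, 0.0], [-0.0, -0.0, -1.0]]
force: [0.1, 0.2, -0.7]
opening: 0.387
grasp_force: 30.0
```

{"name": "move_arm", "arguments": {"increments": [{"xyz":[0,0,1],"roll":0,"grip":0},{"xyz":[0,0,0],"roll":0,"grip":0}]}}

```text
time_s: 24.12
position: [0.5698, -0.2522, 0.0314]
tcp_rot: [[0.998, -0.065, -0.0], [-0.065, -0.998, 0.0], [-0.0, -0.0, -1.0]]
force: [0.1, -0.3, -0.7]
opening: 0.387
grasp_force: 30.0
```

{"name": "move_arm", "arguments": {"increments": [{"xyz":[0,0,1],"roll":0,"grip":0},{"xyz":[0,0,0.5],"roll":0,"grip":0},{"xyz":[0,0,0],"roll":0,"grip":0}]}}

```text
time_s: 24.37
position: [0.5699, -0.2522, 0.0312]
tcp_rot: [[0.998, -0.065, 0.0], [-0.065, -0.998, -0.0], [0.0, 0.0, -1.0]]
force: [-2.5, 1.0, 5.1]
opening: 0.388
grasp_force: 30.0
```

{"name": "move_arm", "arguments": {"increments": [{"xyz":[0,0,0],"roll":0,"grip":100},{"xyz":[0,0,0],"roll":0,"grip":100},{"xyz":[0,0,0],"roll":0,"grip":100},{"xyz":[0,0,0],"roll":0,"grip":100},{"xyz":[0,0,-20],"roll":0,"grip":100}]}}

```text
time_s: 24.78
position: [0.5674, -0.2506, 0.0467]
tcp_rot: [[0.998, -0.065, -0.007], [-0.065, -0.998, 0.004], [-0.007, -0.004, -1.0]]
force: [-0.1, -0.4, -0.8]
opening: 0.683
grasp_force: 0.0
```

{"name": "move_arm", "arguments": {"increments": [{"xyz":[0,0,-35],"roll":0,"grip":100},{"xyz":[0,0,-40],"roll":0,"grip":100},{"xyz":[0,0,-40],"roll":0,"grip":0},{"xyz":[0,0,-40],"roll":0,"grip":0},{"xyz":[0,0,-40],"roll":0,"grip":0}]}}

```text
time_s: 25.2
position: [0.5695, -0.252, 0.2468]
tcp_rot: [[0.998, -0.065, -0.0], [-0.065, -0.998, 0.0], [-0.0, -0.0, -1.0]]
force: [0.2, -0.8, -0.4]
opening: 0.768
grasp_force: 0.0
```

{"name": "move_arm", "arguments": {"increments": [{"xyz":[-6,-38,-10],"roll":0,"grip":0},{"xyz":[-6,-38,-5],"roll":0,"grip":0},{"xyz":[-6,-38,0],"roll":0,"grip":0},{"xyz":[-6,-38,0],"roll":0,"grip":0},{"xyz":[-6,-38,0],"roll":0,"grip":0}]}}

```text
time_s: 25.62
position: [0.5518, -0.0591, 0.2603]
tcp_rot: [[0.998, -0.066, 0.0], [-0.066, -0.998, 0.0], [0.0, -0.0, -1.0]]
force: [0.1, -0.1, -0.2]
opening: 0.407
grasp_force: 0.0
```

Run:
```python
from m import *
for c in('side','top','wrist'):
    im,d,W,K,D=cap(c); cv2.imwrite(f'pics/{c}7.png',im[:,:,::-1]); np.savez(f'{c}7.npz',im=im,d=d,W=W,K=K,D=D)
    for l in('insert','ujoint'):
        for x in bot.trace(l,c)[:1]:
            Q=cloud(d,W,K,D,x['mask'])
            if len(Q)<20: continue
            Q=Q[Q[:,2]<.08]; R=Q[Q[:,2]>np.percentile(Q[:,2],90)-.012]
            print(c,l,round(x['conf'],2),rect(R),np.round(np.percentile(Q[:,2],[2,50,95]),3))
    P,h=grey(im,d,W,K,D)
    def box(x0,x1,y0,y1,z0,z1): return (P[:,0]>x0)&(P[:,0]<x1)&(P[:,1]>y0)&(P[:,1]<y1)&(P[:,2]>z0)&(P[:,2]<z1)
    for n,b in dict(grip=(.55,.66,.23,.33,.165,.2),post=(.65,.72,.06,.15,.175,.21),stop=(.44,.52,.07,.16,.1,.14)).items():
        k=box(*b)
        if k.sum()>8: print(c,n,k.sum(),rect(P[k]),np.round(P[k][:,2].max(),3))
to_tool((.655,.297))
```

```text
side insert 0.57 ([0.5826, -0.2498], [0.1365, 0.041], -3.8) [0.026 0.052 0.06 ]
side ujoint 0.83 ([0.523, -0.0633], [0.1353, 0.0416], 16.9) [0.    0.056 0.066]
side grip 98 ([0.6078, 0.2803], [0.0219, 0.0176], -70.1) 0.185
side post 58 ([0.6865, 0.1049], [0.0183, 0.0175], -28.9) 0.194
side stop 79 ([0.4762, 0.1139], [0.0188, 0.0172], -10.9) 0.122
top insert 0.73 ([0.5779, -0.2493], [0.1323, 0.0336], -2.8) [0.04  0.059 0.064]
top ujoint 0.55 ([0.4878, -0.0794], [0.0625, 0.039], 16.4) [0.03  0.064 0.069]
top grip 65 ([0.6089, 0.2761], [0.0213, 0.0203], 22.7) 0.188
top post 50 ([0.685, 0.103], [0.0201, 0.0165], 0.0) 0.199
wrist insert 0.56 ([0.5813, -0.2516], [0.134, 0.0341], -3.7) [0.03  0.059 0.061]
wrist ujoint 0.94 ([0.5279, -0.0672], [0.1338, 0.0397], 15.8) [0.043 0.065 0.067]
wrist post 1046 ([0.6855, 0.1028], [0.0185, 0.018], 70.8) 0.195
wrist stop 36 ([0.4849, 0.1156], [0.0075, 0.0014], 83.4) 0.116
TCP [ 0.5526 -0.0621  0.2599] yaw -3.85 force [-0.3 -0.4  0.4]
shift mm [ 7.800e+01 -3.652e+02 -1.000e-01]
```

View pics/wrist7.png

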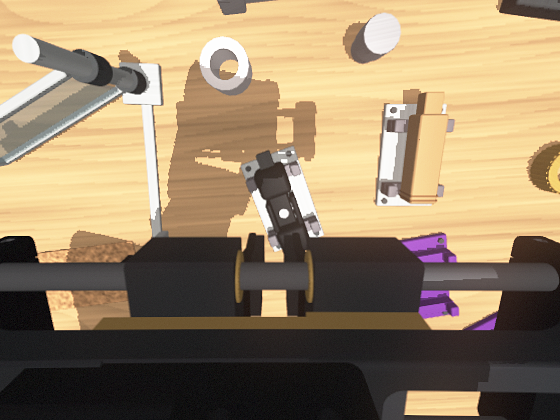

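Both parts lie seated in the swapped cradles: the ujoint at pixel (280,205) and the insert at (425,150). The gate is open, with its hinge post at (125,80). I'll approach the grip from its outer side with the fingers closed.

{"name": "move_arm", "arguments": {"increments": [{"xyz":[8,-36.5,0],"roll":0,"grip":0},{"xyz":[8,-36.5,0],"roll":0,"grip":0},{"xyz":[8,-36.5,0],"roll":0,"grip":0},{"xyz":[8,-36.5,0],"roll":0,"grip":0},{"xyz":[8,-36.5,0],"roll":0,"grip":0}]}}

```text
time_s: 26.48
position: [0.605, 0.1191, 0.2599]
tcp_rot: [[0.998, -0.067, 0.0], [-0.067, -0.998, -0.0], [0.0, 0.0, -1.0]]
force: [2.0, -0.3, 0.7]
opening: 0.005
grasp_force: 0.0
```

{"name": "move_arm", "arguments": {"increments": [{"xyz":[8,-36.5,0],"roll":0,"grip":0},{"xyz":[8,-36.5,0],"roll":0,"grip":0},{"xyz":[8,-36.5,0],"roll":0,"grip":0},{"xyz":[8,-36.5,0],"roll":0,"grip":0},{"xyz":[8,-36.5,0],"roll":0,"grip":0}]}}

```text
time_s: 26.9
position: [0.657, 0.2989, 0.2596]
tcp_rot: [[0.998, -0.067, -0.0], [-0.067, -0.998, -0.0], [-0.0, 0.0, -1.0]]
force: [-0.0, 0.5, -0.4]
opening: 0.006
grasp_force: 0.0
```

Run:
```python
from m import *
to_tool((.654,.297)); s=bot.read_state(); print(s['opening'],s['joint_positions'])
a=load('side7.npz'); P,h=grey(*a); k=(abs(P[:,0]-.70)<.06)&(P[:,1]>.2)&(P[:,1]<.4)&(P[:,2]>.03); print('obst',k.sum(),np.round(np.percentile(P[k],[1,50,99],axis=0),3) if k.sum()>20 else '')
H=np.array([.6855,.103]); y=np.radians(-3.8); X=np.array([np.cos(y),np.sin(y)]); Y=np.array([np.sin(y),-np.cos(y)])
p=None
for t in [114,120,126,132,138,144,150,156,162,166,170,174,178]:
    r=np.radians(t); q=H+.19*np.array([np.cos(r),np.sin(r)])+.025*np.array([np.sin(r),-np.cos(r)])
    print(t,np.round(q,3), np.round([(q-p)@X*1e3,(q-p)@Y*1e3],0) if p is not None else ''); p=q
```

```text
TCP [0.657  0.2989 0.2596] yaw -3.84 force [-0.   0.5 -0.4]
shift mm [-2.8  2.1  0. ]
0.005993609683809929 [ 1.56202755e+01  3.63480522e+01  6.40125263e+01 -7.95587914e-03
  7.96571764e+01  1.09461045e+02]
obst 15 
114 [0.631 0.287] 
120 [0.612 0.28 ] [-18.   8.]
126 [0.594 0.271] [-17.  10.]
132 [0.577 0.261] [-16.  12.]
138 [0.561 0.249] [-15.  13.]
144 [0.546 0.235] [-14.  15.]
150 [0.533 0.22 ] [-12.  16.]
156 [0.522 0.203] [-10.  17.]
162 [0.513 0.185] [-8. 18.]
166 [0.507 0.173] [-5. 13.]
170 [0.503 0.161] [-4. 13.]
174 [0.499 0.148] [-3. 13.]
178 [0.496 0.135] [-2. 13.]
```

{"name": "move_arm", "arguments": {"increments": [{"xyz":[0,0,40],"roll":0,"grip":0},{"xyz":[0,0,40],"roll":0,"grip":0},{"xyz":[0,0,28],"roll":0,"grip":0},{"xyz":[-13,7,0],"roll":0,"grip":0},{"xyz":[-12,7,0],"roll":0,"grip":0}]}}

```text
time_s: 27.32
position: [0.6289, 0.2845, 0.1474]
tcp_rot: [[0.998, -0.067, -0.006], [-0.067, -0.998, -0.002], [-0.006, 0.002, -1.0]]
force: [2.5, 2.0, 0.2]
opening: 0.007
grasp_force: 0.5
```

{"name": "move_arm", "arguments": {"increments": [{"xyz":[-18,8,0],"roll":0,"grip":0},{"xyz":[-17,10,0],"roll":0,"grip":0},{"xyz":[-16,12,0],"roll":0,"grip":0},{"xyz":[-15,13,0],"roll":0,"grip":0},{"xyz":[0,0,0],"roll":0,"grip":0}]}}

```text
time_s: 27.73
position: [0.5587, 0.2447, 0.1515]
tcp_rot: [[0.998, -0.068, -0.005], [-0.068, -0.998, -0.002], [-0.005, 0.002, -1.0]]
force: [-1.0, -0.7, -0.7]
opening: 0.004
grasp_force: 0.0
```

Run:
```python
from m import *
to_tool((.561,.249))
im,d,W,K,D=cap('side'); cv2.imwrite('pics/side8.png',im[:,:,::-1])
```

```text
TCP [0.5587 0.2447 0.1515] yaw -3.87 force [-1.  -0.7 -0.7]
shift mm [ 2.  -4.5 -0. ]
```

View pics/side8.png

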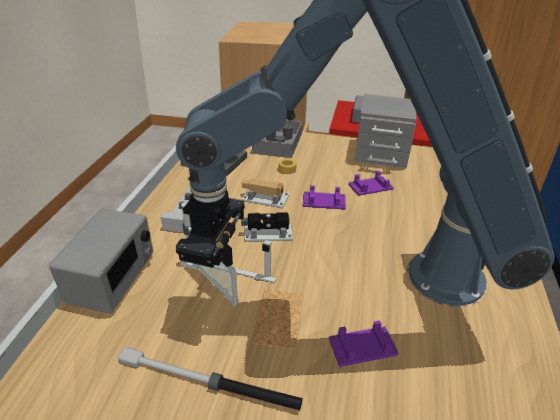

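The gate follows: its free end is now near pixel (232,300) and swinging towards the stop at (267,275).

{"name": "move_arm", "arguments": {"increments": [{"xyz":[-13,12,0],"roll":0,"grip":0},{"xyz":[-12,16,0],"roll":0,"grip":0},{"xyz":[-10,17,0],"roll":0,"grip":0},{"xyz":[-7,17,0],"roll":0,"grip":0},{"xyz":[-4,10,0],"roll":0,"grip":0}]}}

```text
time_s: 28.2
position: [0.5126, 0.1776, 0.1524]
tcp_rot: [[0.998, -0.067, 0.003], [-0.067, -0.998, 0.0], [0.003, -0.001, -1.0]]
force: [0.7, 0.9, 0.2]
opening: 0.006
grasp_force: 0.5
```

{"name": "move_arm", "arguments": {"increments": [{"xyz":[-3,8,0],"roll":0,"grip":0},{"xyz":[-2,8,0],"roll":0,"grip":0},{"xyz":[-1,6,0],"roll":0,"grip":0},{"xyz":[0,0,0],"roll":0,"grip":0}]}}

```text
time_s: 28.53
position: [0.5034, 0.1561, 0.1519]
tcp_rot: [[0.998, -0.066, -0.001], [-0.066, -0.998, -0.0], [-0.001, 0.0, -1.0]]
force: [-0.8, -0.1, -1.2]
opening: 0.005
grasp_force: 0.0
```

```bash
cat > g.py <<'E'
from m import *
im,d,W,K,D=cap('side'); P,h=grey(im,d,W,K,D)
k=(P[:,0]>.45)&(P[:,0]<.66)&(P[:,1]>.09)&(P[:,1]<.3)&(P[:,2]>.124)&(P[:,2]<.14); print(k.sum(),rect(P[k]) if k.sum()>9 else '')
Q=P[k]
if len(Q)>9:
    for a in np.arange(.46,.66,.02):
        s=Q[abs(Q[:,0]-a)<.01]
        if len(s)>4: print(round(a,2),len(s),np.round(np.percentile(s[:,1],[5,50,95]),3))
to_tool((.496,.135))
E
python3 g.py
```

```text
205 ([0.5658, 0.1282], [0.1888, 0.0162], -8.4)
0.48 43 [0.135 0.142 0.145]
0.5 22 [0.136 0.141 0.147]
0.52 10 [0.136 0.138 0.14 ]
0.54 7 [0.133 0.136 0.137]
0.56 5 [0.131 0.133 0.134]
0.6 30 [0.118 0.125 0.128]
0.62 36 [0.114 0.122 0.125]
0.64 36 [0.111 0.119 0.122]
TCP [0.5034 0.1566 0.1518] yaw -3.78 force [ 0.6  0.8 -1.4]
shift mm [-5.9 22.   0. ]
```

{"name": "move_arm", "arguments": {"increments": [{"xyz":[-1,5,0],"roll":0,"grip":0},{"xyz":[0,4,0],"roll":0,"grip":0},{"xyz":[0,3,0],"roll":0,"grip":0},{"xyz":[0,0,0],"roll":0,"grip":0}]}}

```text
time_s: 28.92
position: [0.5013, 0.1457, 0.1519]
tcp_rot: [[0.998, -0.066, -0.001], [-0.066, -0.998, 0.002], [-0.001, -0.002, -1.0]]
force: [0.4, 4.2, -0.3]
opening: 0.002
grasp_force: 1.8
```

```bash
python3 g.py
```

```text
258 ([0.5652, 0.1226], [0.189, 0.0141], -6.2)
0.48 45 [0.126 0.132 0.136]
0.5 18 [0.13  0.132 0.135]
0.52 17 [0.128 0.13  0.132]
0.54 20 [0.125 0.127 0.131]
0.56 13 [0.122 0.125 0.128]
0.58 19 [0.122 0.124 0.127]
0.6 37 [0.114 0.12  0.123]
0.62 36 [0.112 0.119 0.122]
0.64 36 [0.111 0.117 0.12 ]
TCP [0.5013 0.1457 0.1519] yaw -3.79 force [-0.6  4.2 -0.4]
shift mm [-4.6 11.  -0. ]
```

{"name": "move_arm", "arguments": {"increments": [{"xyz":[0,2,0],"roll":0,"grip":0},{"xyz":[0,2,0],"roll":0,"grip":0},{"xyz":[0,0,0],"roll":0,"grip":0}]}}

```text
time_s: 29.22
position: [0.5014, 0.1455, 0.152]
tcp_rot: [[0.998, -0.069, 0.001], [-0.069, -0.998, 0.009], [0.0, -0.009, -1.0]]
force: [0.2, 17.0, -2.0]
opening: 0.002
grasp_force: 8.1
```

The force rises to 17 N with no further motion, so the gate is on its hard stop. I'll back off and check.

{"name": "move_arm", "arguments": {"increments": [{"xyz":[0,-6,0],"roll":0,"grip":0},{"xyz":[0,-15,0],"roll":0,"grip":0},{"xyz":[0,-20,0],"roll":0,"grip":0},{"xyz":[0,0,-40],"roll":0,"grip":0},{"xyz":[0,0,-40],"roll":0,"grip":0}]}}

```text
time_s: 29.63
position: [0.5019, 0.182, 0.2299]
tcp_rot: [[0.998, -0.063, -0.009], [-0.063, -0.998, -0.003], [-0.008, 0.003, -1.0]]
force: [0.4, -0.4, 0.4]
opening: 0.007
grasp_force: 0.0
```

{"name": "move_arm", "arguments": {"increments": [{"xyz":[0,0,-20],"roll":0,"grip":0},{"xyz":[0,0,0],"roll":0,"grip":0},{"xyz":[0,0,0],"roll":0,"grip":0},{"xyz":[0,0,0],"roll":0,"grip":0}]}}

```text
time_s: 29.97
position: [0.5031, 0.1815, 0.2512]
tcp_rot: [[0.998, -0.065, -0.002], [-0.065, -0.998, -0.001], [-0.002, 0.001, -1.0]]
force: [-0.1, 0.8, 0.6]
opening: 0.009
grasp_force: 0.0
```

```bash
python3 g.py
python3 - <<'E'
from m import *
im,d,W,K,D=cap('side'); cv2.imwrite('pics/side9.png',im[:,:,::-1])
for l in('insert','ujoint'):
    for x in bot.trace(l,'side')[:1]:
        Q=cloud(d,W,K,D,x['mask']); Q=Q[Q[:,2]<.08]; R=Q[Q[:,2]>np.percentile(Q[:,2],90)-.012]; print(l,rect(R),np.percentile(R[:,2],90))
E
```

```text
347 ([0.565, 0.1224], [0.1911, 0.0155], -6.3)
0.48 42 [0.126 0.131 0.136]
0.5 27 [0.129 0.132 0.137]
0.52 38 [0.122 0.129 0.131]
0.54 41 [0.119 0.127 0.129]
0.56 36 [0.118 0.124 0.127]
0.58 37 [0.116 0.123 0.125]
0.6 37 [0.115 0.121 0.124]
0.62 33 [0.112 0.119 0.121]
0.64 34 [0.111 0.117 0.119]
TCP [0.5028 0.1815 0.2506] yaw -3.74 force [-0.4  0.1  0.3]
shift mm [-3.7 46.8  0.1]
insert ([0.5673, 0.1232], [0.1928, 0.0084], -6.0) 0.07825947212944973
ujoint ([0.5247, -0.0649], [0.1386, 0.043], 15.8) 0.06638059407511035
```

View pics/side9.png

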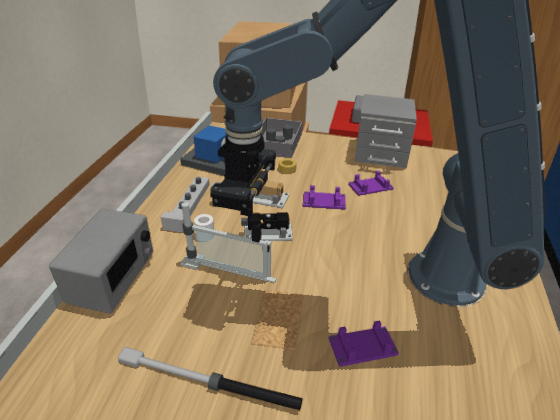

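The gate lies against its stop at pixel (268,260), its grip block is in front of the ujoint, and the arm is clear. I'll hand in.

```bash
python3 -c "
from rig import bot
print(bot.hand_in())"
```

```text
the job is handed in; nothing more can be done
None
```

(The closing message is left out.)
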